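# Find the soft centrifuge cushion and cap its bucket

## Task

One of the three rubber cushions in the centrifuge buckets has gone soft. Take the yellow sprung-pin gauge from its stand and press its pin gently onto the middle of the cushions, one after another, about half of the pin's travel and held there a moment, never hard past the end of the spring, until you have pressed the one into which the pin sinks clearly deeper. Then hang the gauge back upright in its stand and seat the red lock-out cap fully on the bucket with the soft cushion, leaving everything else where it is.

Things in the scene. Friction and masses are not known exactly. Their poses are not given: they have to be found in the camera images.
- rack: fixed white base 100 x 300 x 12 mm carrying three round aluminium centrifuge buckets in a row along its y axis, 95 mm apart. Each bucket is 60 mm across outside, 50 mm inside, its rim 57 mm above the bench. Each holds a black round rubber cushion, 47 mm across. Origin: centre of the base's underside
- bucket_left (a point): centre of the rim's plane of the bucket at the rack's +y end, 57 mm above the bench. The cushion's top lies 15 to 25 mm below it, a different amount in each bucket
- bucket_middle (a point): the same for the middle bucket. Two of the three cushions are firm (about 8 N per mm); one, in any of the buckets, has gone soft (about 0.45 N per mm, up to 11 mm deep). They look alike
- bucket_right (a point): the same for the bucket at the rack's -y end
- stand: fixed blue block 80 x 80 x 60 mm with an upright 19 mm through hole in its middle, in which the gauge hangs by its collar. Origin: centre of its underside
- gauge: sprung-pin gauge, 140 to 230 g, upright in the stand at the start. Origin: centre of the nose's lower face, z up along it. Steel nose 14 mm across from 0 to 40 mm, dark collar 34 mm across from 40 to 46 mm (it rests on the stand, so the origin is then 20 mm above the bench), yellow square grip 24 x 24 mm from 46 to 100 mm with sides along the gauge's x and y.
- pin (a joint): how far the gauge's pin is pushed up into the nose, in m: 0 = free, its end 14 mm below the nose; 0.012 = end of its spring. The brass pin is 6 mm across; the spring gives 0.7 N per mm. On a firm cushion nearly all of the downward travel after touch shows here, on the soft one less than half
- pin_tip (a point): lower end of the pin, on the gauge's axis, 14 mm below the nose when free. A red pointer on the grip's +x and -x faces rises with it over a white scale as the pin is pushed in
- red_cap: red lock-out cap: spigot 43 mm across and 8 mm deep (goes into a bucket's mouth), above it a flange 58 mm across and 5 mm thick (rests on the rim), above it a square grip 20 x 20 mm, 30 mm high, sides along the cap's x and y; 43 mm high in all. 40 to 85 g. Standing on the bench on its spigot at the start. Origin: centre of the spigot's underside, which is 49 mm above the bench when the cap is seated
- green_cap: green cap of the same shape as the red one; bystander, origin at the centre of its underside
- tube_rack: green block 70 x 150 x 45 mm with ten capped sample tubes, 92 mm high in all; bystander
- reagent_bottle: white bottle, 60 mm diameter, 130 mm high, blue label; bystander
- wash_jar: white jar, 66 mm diameter, 90 mm high; bystander
- timer: flat blue timer 50 x 70 x 20 mm; bystander
- tip_box: white box 85 x 120 mm, 62 mm high, orange lid; bystander
- pen: blue pen, 12 mm thick, about 130 mm long, lying on the bench; bystander
Mind the look-alikes: they are no part of the job. Leave any blue or green look-alike of the gauge alone.

How it is judged:
By the outcome, as a careful person would: the job done as asked, in the order asked, and still so for the second after the job is handed in, with the robot touching nothing.
It also fails if it takes over 72 s, if anything falls off the work surface, if the arm or the gripper's body presses on something with over 40 N, if the wrist force passes 120 N, or if a joint passes its speed limit or range.

## Robot

A 7-joint arm with a two-finger parallel gripper is mounted at the origin on the work surface. World frame = base frame: x ahead of the robot, y to its left, z up, the work surface at z = 0. Lengths are in m, angles in rad, forces in N, time in s.
With the tool pointing down it reaches from about 0.4 to 0.85 m from the base axis. Payload 10.4 kg.
Tool frame: the origin (TCP) lies midway between the tips of the shut fingers; the grasp point (between the pads) lies 19 mm behind it; z points along the fingers, x is the direction in which the jaws open and shut, and the axes are right-handed (so a half turn about z gives the same grasp; the last joint's range is limited). The gripper opens to 85 mm and grips with 20 to 120 N. Pads are 22 mm wide; open, the fingers measure 114 mm over their backs; the gripper's body (76 mm by 85 mm) begins 54 mm behind the grasp point. The pads swing forward as they close: fully open they stand 13 mm farther back than shut.
Start: joints at [-0.023, 0.332, -0.065, 1.46, 0.022, 1.35, -0.088], TCP at [0.625, 0, 0.231] pointing down, gripper open.
Joint ranges: [-2.6, 2.6], [-0.5, 2.12], [-1.47, 1.34], [0.16, 2.42], [-1.27, 4.41], [0.06, 2.06], [-2.6, 2.6]. Speed limits (rad/s): [2.22, 2.22, 2.79, 2.79, 3.14, 3.14, 3.14].

## Interface

Orientations are given as a unit quaternion [x, y, z, w].
In Python, from workcell import monitor, eyes, ticket, models gives the robot as it stands.
- The arm moves only by the tool servo_tool, never from a script. Its argument "motion" is a list of rows, each a list of 7 numbers: the opening, from 0 (shut) to 1 (fully open), then the shift along the tool's x, y, z in m, then the turn, a rotation vector about the tool's x, y, z in degrees. In form: [[fingers, tx, ty, tz, rx, ry, rz], ...]. A call has 1 to 20 rows; each row is the pose to reach, as a shift and turn from the pose commanded when the call began, along the tool's axes at that moment; what a row does not reach only later rows make up. A row lasts 1/8 s, in which the tool goes at most 62.5 mm and 10.7 degrees, less where a joint would pass 70% of its speed; a pose out of reach is approached as far as the arm can. A call with a gripper value outside its range is refused whole. The fingers move at their own pace and stop on an object; "grip_force" is the grip in N (left out, the last holds). Time passes only in rows, so rows that repeat a pose let the fingers close. It gives the time, the measured TCP pose, the force and the opening at its end, in the units of the state.
- monitor.get_obs(): the state, without advancing time (a new reading comes with each control period).
- eyes.camera(name): name is "scene" or "side" or "wrist"; returns (picture, depth): 420x560x3 uint8, blue, green, red; 420x560 float32, m along the optical axis (not along the pixel's ray), 0 where there is no reading.
- eyes.camera_info(name): a dict with "intrinsics" (3x3 intrinsics, pixels), "extrinsics" (4x4, takes a point from world to camera coordinates); the wrist camera has in their place "tool_from_camera" (4x4, takes a point from camera to tool coordinates, whose origin is the TCP and whose axes are the tool frame's). Camera axes: x right, y down, z forward; pixel columns grow to the right and rows downward; lengths in m; the calibration is good to about 2 mm. A picture is of the moment at which its call begins: read the wrist's pose just before it. camera_info takes no time and is no camera call.
- ticket.hand_in(): hands the job in, once; it reports no verdict.
Trained networks look in the newest picture that a camera, given by its name, has taken for a name from the list of things; names that differ only in an ending like _2 or _b are one class to them, and where a whole thing is asked for, a point or a joint stands for the part that bears it (a point fixed in the world has none). Each returns a list of dicts, best first, with "confidence" (0 to 1); they miss things now and then, are a little off and sometimes report something else, mostly with a low value. They report only what shows in the picture. A call takes as long as a camera call. They do not tell look-alikes from the thing itself.
- models.boxes_of(camera, thing): "point" ([x, y, z] in m, in the coordinates of the camera as it stood for that picture, good to about 4 mm: the middle of the surface that is visible of it).
The state is a dict: "clock": time; "joint_pos": joint angles; "joint_velocities": joint speeds; "tau": joint torques, N m; "position": TCP position; "ee_rot": TCP orientation; "ft_force": force on the tool from outside, world axes, zero at the start; "torque": the same for the moment, N m; "grip_width": opening from 0.0 (shut) to 1.0 (fully open).
Only numpy, scipy, OpenCV 4.12 (cv2) and the standard library are available. Lean on these libraries where they do the work, as an engineer would, in place of code of your own. Each camera call takes 0.05 s, during which the arm holds its last target. There are 200 camera calls.

## Working session

There is one attempt and no reset: what is moved stays moved. The work goes in short steps, Python scripts to look and compute and a tool call to move; the robot and the scene stay as the last step left them, time stands still between calls to the robot, and variables do not carry over. Pictures are saved under pics/ and viewed, about 8 in all and at most 12, crops included, and the job is handed in when it is done.

Besides the shell and the picture viewer there is one more tool, called after "Emit:" as a command line: name --pt "numbers of a row" for each row, then --argument value for the rest. servo_tool: Moves the arm, as the interface text tells. Its arguments: {"type":"object","properties":{"motion":{"type":"array"},"grip_force":{"type":"number"}},"required":["motion"]}

```bash
mkdir -p pics
cat > h.py <<'E'
import numpy as np,cv2
from scipy.spatial.transform import Rotation as R
from workcell import monitor,eyes,ticket,models
def snap(n):
    o=monitor.get_obs(); im,d=eyes.camera(n); i=eyes.camera_info(n); K=np.array(i["intrinsics"])
    if n=="wrist":
        T=np.eye(4);T[:3,:3]=R.from_quat(o["ee_rot"]).as_matrix();T[:3,3]=o["position"]
        W=T@np.array(i["tool_from_camera"])
    else: W=np.linalg.inv(np.array(i["extrinsics"]))
    return im,d,K,W
def cloud(d,K,W):
    v,u=np.indices(d.shape); P=np.stack([(u-K[0,2])*d/K[0,0],(v-K[1,2])*d/K[1,1],d],-1)
    P=P@W[:3,:3].T+W[:3,3]; P[d==0]=np.nan; return P
def pix(p,K,W):
    c=np.linalg.inv(W)@np.append(p,1); return (K@c[:3]/c[2])[:2].round()
E
python3 - <<'E'
from h import *
o=monitor.get_obs();print({k:np.round(v,3).tolist() for k,v in o.items()})
ims=[]
for n in["scene","side"]:
    im,d,K,W=snap(n);P=cloud(d,K,W);np.savez(f"{n}.npz",im=im,P=P,K=K,W=W);cv2.imwrite(f"pics/{n}0.png",im)
    print(n,W[:3].round(2).tolist())
    for t in["rack","stand","gauge","red_cap","green_cap","reagent_bottle","wash_jar","tip_box","tube_rack","timer","pen"]:
        for b in models.boxes_of(n,t)[:3]:
            w=(W@np.append(b["point"],1))[:3];print(t,round(b["confidence"],2),w.round(3),pix(w,K,W))
E
```

```text
{'clock': 0.0, 'joint_pos': [-0.023, 0.333, -0.065, 1.461, 0.022, 1.35, -0.089], 'joint_velocities': [0.0, 0.001, 0.0, 0.002, -0.0, -0.0, 0.001], 'tau': [0.0, -62.545, 0.05, -39.161, 0.016, 0.01, -0.0], 'position': [0.625, -0.0, 0.231], 'ee_rot': [1.0, -0.0, -0.001, 0.0], 'ft_force': [0.208, 0.503, 0.214], 'torque': [-0.004, 0.002, -0.032], 'grip_width': 1.003}
scene [[0.32, 0.76, -0.57, 1.29], [0.95, -0.26, 0.18, -0.22], [-0.01, -0.6, -0.8, 1.09]]
rack 0.92 [ 0.574 -0.026  0.012] [272. 235.]
stand 0.82 [0.439 0.268 0.055] [363. 155.]
gauge 0.84 [0.526 0.292 0.084] [387. 169.]
gauge 0.71 [0.429 0.281 0.096] [368. 140.]
gauge 0.71 [0.336 0.266 0.083] [348. 122.]
red_cap 0.7 [ 0.464 -0.329  0.013] [141. 234.]
green_cap 0.62 [0.633 0.318 0.015] [411. 216.]
green_cap 0.2 [ 0.598 -0.264  0.021] [177. 269.]
reagent_bottle 0.93 [ 0.788 -0.196  0.088] [224. 319.]
wash_jar 0.95 [ 0.792 -0.003  0.085] [313. 294.]
wash_jar 0.58 [0.631 0.318 0.013] [410. 216.]
tip_box 0.95 [ 0.718 -0.407  0.064] [118. 325.]
tube_rack 0.94 [0.773 0.175 0.049] [384. 271.]
tube_rack 0.62 [ 0.574 -0.029  0.017] [271
[... 301 characters left out ...]
[255. 124.]
stand 0.68 [0.428 0.313 0.061] [330. 314.]
gauge 0.91 [0.522 0.305 0.088] [283. 295.]
gauge 0.86 [0.418 0.298 0.101] [338. 295.]
gauge 0.82 [0.393 0.197 0.09 ] [354. 261.]
red_cap 0.69 [ 0.462 -0.326  0.012] [335. 147.]
red_cap 0.37 [0.415 0.299 0.1  ] [340. 296.]
green_cap 0.6 [0.623 0.33  0.009] [230. 323.]
green_cap 0.32 [0.775 0.031 0.064] [196. 199.]
reagent_bottle 0.69 [ 0.765 -0.177  0.071] [221. 148.]
wash_jar 0.63 [0.772 0.028 0.062] [198. 198.]
tip_box 0.64 [ 0.702 -0.355  0.046] [256. 124.]
tip_box 0.29 [ 0.763 -0.18   0.071] [222. 148.]
tube_rack 0.75 [0.74  0.219 0.043] [188. 263.]
timer 0.53 [ 0.592 -0.258  0.021] [288. 153.]
pen 0.79 [0.681 0.445 0.01 ] [185. 370.]
```

View pics/scene0.png

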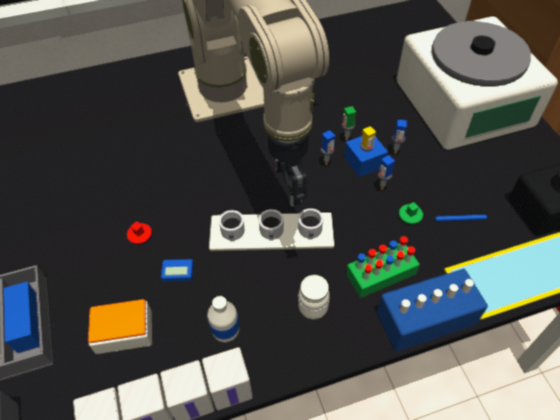

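View pics/side0.png

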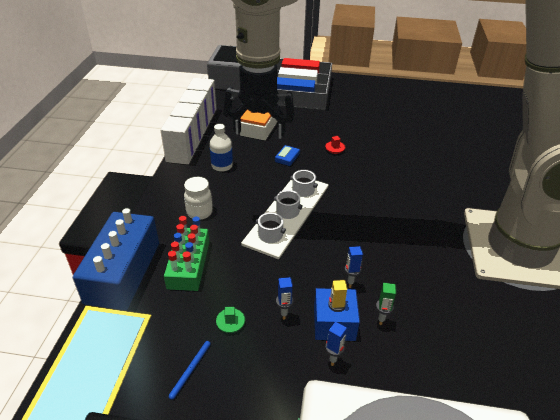

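The yellow gauge in the blue stand is at scene pixel (368,138). The look-alikes are blue ones at (328,148), (386,172) and (400,135), and a green one at (349,122). The red cap is at (139,232) and the rack's three buckets run from (231,224) to (310,222). Next I'll measure by colour and depth.

Run:
```python
from h import *
for n in["scene","side"]:
    z=np.load(n+".npz");im,P=z["im"],z["P"];h=cv2.cvtColor(im,cv2.COLOR_BGR2HSV);H,S,V=h[...,0],h[...,1],h[...,2]
    X,Y,Z=P[...,0],P[...,1],P[...,2]
    print("==",n)
    def near(x,y,r): return (abs(X-x)<r)&(abs(Y-y)<r)
    def rep(t,m):
        p=P[m]; 
        if len(p)<8: print(t,"few",len(p));return
        r=cv2.minAreaRect(p[:,:2].astype(np.float32)*1000)
        print(t,len(p),"med",np.median(p,0).round(4),"z",p[:,2].min().round(4),p[:,2].max().round(4),"rect",np.round(r[0],1),np.round(r[1],1),round(r[2],1))
    bench=near(.3,0,.6)&(abs(Z)<.01);print("bench z",np.median(Z[bench]).round(4))
    y=near(.43,.28,.08)&(H>18)&(H<35)&(S>120)&(V>80)
    rep("yellow",y);zt=np.nanpercentile(Z[y],95);rep("yellowtop",y&(Z>zt-.006))
    b=near(.43,.28,.07)&(H>100)&(H<125)&(S>120)&(abs(Z-.06)<.006);rep("standtop",b)
    r=near(.463,-.33,.06)&((H<8)|(H>172))&(S>150)&(V>60)&(Z>-.005);rep("red",r);rep("redtop",r&(Z>.036));rep("redfl",r&(Z>.009)&(Z<.018))
    w=near(.57,-.02,.2)&(Z>.007)&(Z<.017)&(S<60)&(V>110);rep("rack",w)
    rim=near(.57,-.02,.2)&(Z>.052)&(Z<.063);
    k,lab,st,c=cv2.connectedComponentsWithStats(rim.astype(np.uint8))
    for i in range(1,k):
        if st[i,4]>25: rep("rim",lab==i)
    # lookalikes
    q=near(.43,.28,.2)&(Z>.075);k,lab,st,c=cv2.connectedComponentsWithStats(q.astype(np.uint8))
    for i in range(1,k):
        if st[i,4]>20: print(c[i].round());rep("tall",lab==i)
    s=3; u,v=(368,145) if n=="scene" else (338,300)
    cv2.imwrite(f"pics/{n}_c.png",cv2.resize(im[v-60:v+60,u-65:u+65],None,fx=3,fy=3,interpolation=2))
a,b=cv2.imread("pics/scene_c.png"),cv2.imread("pics/side_c.png");cv2.imwrite("pics/crop1.png",np.hstack([a,b]))
```

```text
== scene
bench z 0.0018
yellow 170 med [0.4236 0.279  0.1144] z 0.0663 0.1262 rect [419.3 287.5] [25.1 29.7] 20.3
yellowtop 68 med [0.4203 0.2864 0.1216] z 0.118 0.1262 rect [418.8 288.4] [24.8 27.8] 20.8
standtop 538 med [0.4326 0.2751 0.0608] z 0.0541 0.066 rect [417.4 287.2] [87.6 85.2] 8.5
red 453 med [ 0.467  -0.3321  0.0152] z -0.0024 0.0483 rect [ 452.9 -333.7] [74.4 62.1] 29.9
redtop 76 med [ 0.4638 -0.3323  0.0436] z 0.0362 0.0483 rect [ 461.7 -332.6] [22.4 19.8] 35.4
redfl 247 med [ 0.4693 -0.3316  0.0144] z 0.0094 0.018 rect [ 462.9 -331.8] [56.  57.2] 13.2
rack 2374 med [ 0.5741 -0.0321  0.013 ] z 0.007 0.017 rect [559.7 -23.4] [300.9 111.2] 70.2
rim 172 med [ 0.5611 -0.023   0.0573] z 0.0522 0.0628 rect [559.1 -22.9] [58.1 60.6] 49.4
rim 168 med [0.5894 0.0662 0.0573] z 0.0521 0.0629 rect [586.6  67.3] [58.6 61. ] 79.1
rim 179 med [ 0.533  -0.1142  0.0575] z 0.052 0.0628 rect [ 531.1 -114. ] [58.4 59. ] 59.0
[349. 115.]
tall 182 med [0.3342 0.2697 0.1033] z 0.0755 0.12 rect [327.  272.5] [27.6 27.5] 4.8
[401. 128.]
tall 177 med [0.4226 0.3773 0.1054] z 0.0753 0.1194 rect
[... 1240 characters left out ...]
8.3 -19.7] [57.6 61.1] 32.8
rim 56 med [0.755  0.0233 0.0577] z 0.0523 0.0628 rect [755.7  19.6] [46.8 11.6] 61.9
rim 154 med [0.5872 0.0757 0.0559] z 0.0521 0.0611 rect [587.2  69.8] [55.9 60.1] 10.8
[354. 257.]
tall 289 med [0.3926 0.1966 0.1037] z 0.0752 0.1164 rect [392.  189.2] [26.1 25.6] 15.6
[285. 289.]
tall 304 med [0.5196 0.3035 0.1063] z 0.0756 0.1174 rect [520.2 296.2] [24.  27.4] 16.9
[338. 292.]
tall 359 med [0.4189 0.2976 0.1081] z 0.0754 0.1227 rect [419.6 289.7] [27.7 27.2] 19.2
[387. 294.]
tall 320 med [0.3269 0.2854 0.1071] z 0.0752 0.1166 rect [326.  276.3] [26.8 24.4] 89.3
[336. 335.]
tall 380 med [0.4155 0.3896 0.1072] z 0.0753 0.1173 rect [415.2 383.5] [26.  25.3] 63.0
```

View pics/crop1.png

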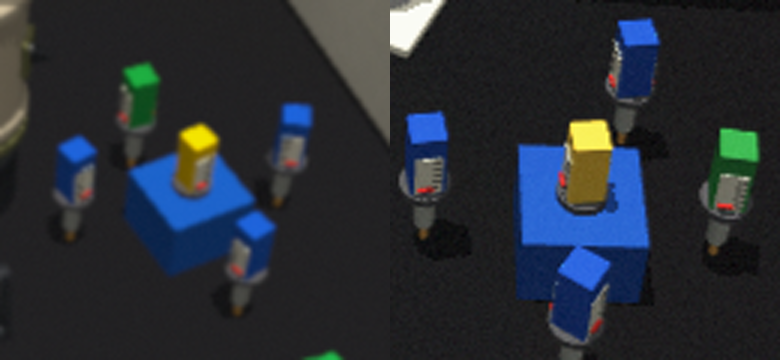

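The crop confirms it: the yellow gauge is upright in the blue stand, and four blue/green look-alikes stand around it about 95 mm away. I'll hover above it and refine the position with the wrist camera.

```bash
cat >> h.py <<'E'
def go(p,yaw):
    "tool shift and rz (deg) from the present pose to TCP p with tool x at world angle yaw (tool down, half turns equal)"
    o=monitor.get_obs();M=R.from_quat(o["ee_rot"]).as_matrix();a=np.degrees(np.arctan2(M[1,0],M[0,0]))
    d=(np.array(p)-o["position"]);y=np.radians(yaw)
    G=np.array([[np.cos(y),np.sin(y),0],[np.sin(y),-np.cos(y),0],[0,0,-1]]).T
    rv=R.from_matrix(M.T@G).as_rotvec(degrees=True)
    print("t",o["clock"],"pos",np.round(o["position"],4),"yaw",a.round(1),"shift mm",(M.T@d*1000).round(1),"rot",rv.round(1),"F",np.round(o["ft_force"],2),"w",round(float(o["grip_width"]),3),"q7",round(float(o["joint_pos"][6]),2))
E
python3 -c "
from h import *
go([.419,.289,.25],-74)"
```

```text
t 1.2 pos [0.625  0.     0.2313] yaw 0.0 shift mm [-206.  -289.   -18.7] rot [-0. -0. 74.] F [-0.64 -0.   -0.29] w 1.002 q7 -0.09
```

Emit:
servo_tool --pt "0.8 -0.03 -0.04 -0.019 0 0 10" --pt "0.8 -0.06 -0.085 -0.019 0 0 20" --pt "0.8 -0.09 -0.13 -0.019 0 0 30" --pt "0.8 -0.12 -0.17 -0.019 0 0 40" --pt "0.8 -0.15 -0.21 -0.019 0 0 50" --pt "0.8 -0.18 -0.25 -0.019 0 0 60" --pt "0.8 -0.2 -0.28 -0.019 0 0 68" --pt "0.8 -0.206 -0.289 -0.019 0 0 74" --pt "0.8 -0.206 -0.289 -0.019 0 0 74"

```text
clock: 2.33
position: [0.4185, 0.2897, 0.2504]
ee_rot: [0.799, -0.601, 0.0, -0.0]
ft_force: [1.4, -0.4, -0.3]
grip_width: 0.8
```

Run:
```python
from h import *
go([.419,.289,.25],-74)
im,d,K,W=snap("wrist");P=cloud(d,K,W);np.savez("w1.npz",im=im,P=P,K=K,W=W);cv2.imwrite("pics/w1.png",im)
X,Y,Z=P[...,0],P[...,1],P[...,2];h=cv2.cvtColor(im,cv2.COLOR_BGR2HSV);H,S,V=h[...,0],h[...,1],h[...,2]
def rep(t,m):
    p=P[m]
    if len(p)<8: print(t,len(p));return
    r=cv2.minAreaRect(p[:,:2].astype(np.float32)*1000);print(t,len(p),np.median(p,0).round(4),np.round(r[0],1),np.round(r[1],1),round(r[2],1))
y=(H>18)&(H<35)&(S>110)&(V>60);rep("yel",y);rep("top",y&(Z>.113))
rep("stand",(H>100)&(H<125)&(S>120)&(abs(Z-.06)<.007)&(abs(X-.419)<.06)&(abs(Y-.289)<.06))
print("cam",W[:3].round(3).tolist())
```

```text
t 2.325 pos [0.4185 0.2897 0.2504] yaw -73.9 shift mm [ 0.8 -0.3  0.4] rot [-0.   0.   0.1] F [ 1.37 -0.37 -0.28] w 0.8 q7 -2.0
yel 225 [0.4092 0.2969 0.0223] [381.6 298. ] [259.2 139.2] 57.2
top 79 [0.4266 0.293  0.1186] [418.3 287.7] [23.2 23.1] 12.7
stand 4560 [0.4312 0.2944 0.0593] [418.4 287. ] [80.2 80.2] 7.5
cam [[0.277, -0.923, -0.266, 0.485], [-0.961, -0.266, -0.077, 0.309], [0.001, 0.277, -0.961, 0.392]]
```

View pics/w1.png

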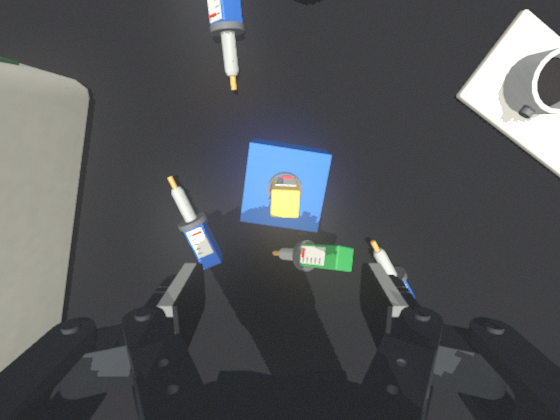

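The wrist picture shows the gauge at (286,200) in the stand with its scale facing up-image (world +x). Its neighbours are clear of the finger paths. I'll descend and grip.

Emit:
servo_tool --pt "0.8 0.002 0.001 0.05 0 0 2" --pt "0.8 0.002 0.001 0.1 0 0 2" --pt "0.8 0.002 0.001 0.145 0 0 2" --pt "0.8 0.002 0.001 0.172 0 0 2" --pt "0.8 0.002 0.001 0.172 0 0 2" --pt "0.28 0.002 0.001 0.172 0 0 2" --pt "0.2 0.002 0.001 0.172 0 0 2" --pt "0.1 0.002 0.001 0.172 0 0 2" --pt "0.1 0.002 0.001 0.172 0 0 2" --pt "0.1 0.002 0.001 0.172 0 0 2" --pt "0.1 0.002 0.001 0.172 0 0 2" --grip_force 45

```text
clock: 3.75
position: [0.4194, 0.2872, 0.0796]
ee_rot: [0.788, -0.616, 0.0, -0.001]
ft_force: [-0.8, -1.0, 6.0]
grip_width: 0.279
```

Run:
```python
from h import *
go([.4184,.2876,.30],-76)
z=np.load("w1.npz")
for n in["scene","side"]:
    q=np.load(n+".npz");P=q["P"]
    for cx,cy in[(.5868,.0686),(.5587,-.0213),(.5311,-.1118)]:
        m=np.hypot(P[...,0]-cx,P[...,1]-cy)<.02;m2=(np.hypot(P[...,0]-cx,P[...,1]-cy)<.033)&(P[...,2]>.05)&(P[...,2]<.064)
        print(n,m.sum(),np.percentile(P[m][:,2],[5,25,50,75]).round(4),"rimz",np.median(P[m2][:,2]).round(4))
```

```text
t 3.75 pos [0.4194 0.2872 0.0796] yaw -76.0 shift mm [  -0.7    0.4 -220.4] rot [-0.1  0.   0. ] F [-0.82 -1.    6.05] w 0.279 q7 -2.07
scene 128 [0.0345 0.0364 0.0377 0.0391] rimz 0.0569
scene 279 [0.0368 0.0391 0.6245 0.6297] rimz 0.0567
scene 122 [0.0351 0.0367 0.0383 0.0394] rimz 0.057
side 85 [0.0332 0.0348 0.0361 0.0376] rimz 0.0553
side 102 [0.0351 0.037  0.0383 0.3077] rimz 0.0551
side 44 [0.0341 0.0353 0.0356 0.0368] rimz 0.0548
```

Emit:
servo_tool --pt "0.1 0 0 -0.03 0 0 0" --pt "0.1 0 0 -0.08 0 0 0" --pt "0.1 0 0 -0.13 0 0 0" --pt "0.1 0 0 -0.18 0 0 0" --pt "0.1 0 0 -0.2 0 0 0" --pt "0.1 0 0 -0.2 0 0 0"

```text
clock: 4.5
position: [0.419, 0.2872, 0.2798]
ee_rot: [0.788, -0.616, 0.0, -0.001]
ft_force: [0.4, 0.1, -2.9]
grip_width: 0.277
```

```bash
python3 -c "
from h import *
go([.588,.0682,.16],-76)"
```

```text
t 4.5 pos [0.419  0.2872 0.2798] yaw -76.0 shift mm [ 253.5 -110.6  119.8] rot [-0.2  0.1  0. ] F [ 0.39  0.08 -2.85] w 0.277 q7 -2.03
```

Emit:
servo_tool --pt "0.1 0.04 -0.018 0 0 0 0" --pt "0.1 0.09 -0.04 0 0 0 0" --pt "0.1 0.14 -0.062 0 0 0 0" --pt "0.1 0.19 -0.084 0 0 0 0" --pt "0.1 0.235 -0.104 0.02 0 0 0" --pt "0.1 0.253 -0.111 0.06 0 0 0" --pt "0.1 0.253 -0.111 0.1 0 0 0" --pt "0.1 0.253 -0.111 0.12 0 0 0" --pt "0.1 0.253 -0.111 0.12 0 0 0" --pt "0.1 0.253 -0.111 0.12 0 0 0"

```text
clock: 5.75
position: [0.5877, 0.0683, 0.1587]
ee_rot: [0.788, -0.616, 0.0, -0.0]
ft_force: [0.0, -0.8, -1.7]
grip_width: 0.276
```

Run:
```python
from h import *
go([.588,.0682,.16],-76)
f=[]
for n in["scene","side","wrist"]:
    f.append(monitor.get_obs()["ft_force"][2])
    im,d,K,W=snap(n);P=cloud(d,K,W);np.savez(n+"_b1.npz",im=im,P=P,K=K,W=W)
    if n=="wrist": c=im[60:360,130:430];
    else:
        u,v=pix([.587,.0686,.12],K,W).astype(int);c=cv2.resize(im[v-50:v+50,u-50:u+50],(300,300),interpolation=2)
    f.append(c) if 0 else cv2.imwrite(f"pics/t_{n}.png",c)
for i in range(4): eyes.camera("side");f.append(monitor.get_obs()["ft_force"][2])
print(np.round(f,2))
cv2.imwrite("pics/b1.png",np.hstack([cv2.imread(f"pics/t_{n}.png") for n in["scene","side"]]+[cv2.resize(cv2.imread("pics/t_wrist.png"),(200,300))]))
```

```text
t 5.75 pos [0.5877 0.0683 0.1587] yaw -76.0 shift mm [ 0.1 -0.3 -1.3] rot [-0. -0.  0.] F [ 0.05 -0.78 -1.65] w 0.276 q7 -1.52
[-1.65 -1.82 -2.46 -2.07 -2.86 -1.61 -2.45]
```

View pics/b1.png

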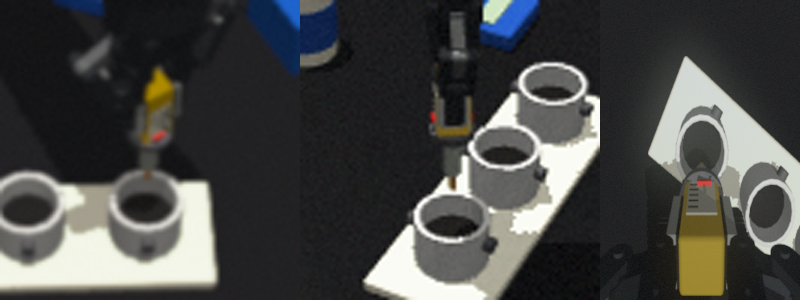

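The pin stands over the bucket's middle, and the wrist camera sees the pointer and scale. I'll use the pointer as the gauge reading and descend close to contact.

Emit:
servo_tool --pt "0.1 0 0 0.02 0 0 0" --pt "0.1 0 0 0.036 0 0 0" --pt "0.1 0 0 0.043 0 0 0" --pt "0.1 0 0 0.046 0 0 0" --pt "0.1 0 0 0.048 0 0 0" --pt "0.1 0 0 0.05 0 0 0" --pt "0.1 0 0 0.05 0 0 0"

```text
clock: 6.98
position: [0.5878, 0.0683, 0.1086]
ee_rot: [0.788, -0.616, 0.0, -0.0]
ft_force: [0.6, -0.0, -0.5]
grip_width: 0.275
```

```bash
cat >> h.py <<'E'
def redpix(im):
    h=cv2.cvtColor(im,cv2.COLOR_BGR2HSV);m=((h[...,0]<8)|(h[...,0]>172))&(h[...,1]>140)&(h[...,2]>80)
    m[:, :200]=0;m[:,360:]=0;m[:200]=0;m[330:]=0
    v,u=np.nonzero(m);return (u.mean(),v.mean(),len(u)) if len(u) else None
def read():
    "pointer rise (mm) from the free reference, with TCP z and mean force"
    z=np.load("wrist_b1.npz");K=z["K"];u0,v0,_=redpix(z["im"])
    F=[];r=[]
    for i in range(3):
        o=monitor.get_obs();F.append(o["ft_force"][2]);im=eyes.camera("wrist")[0];r.append(redpix(im))
    T=np.linalg.inv(np.array(eyes.camera_info("wrist")["tool_from_camera"]))
    # plane of the scale face: 12 mm off the axis, nearest camera; the pointer slides along tool z
    ys=0.012*np.sign(np.linalg.inv(T)[1,3])
    row=lambda zz:(lambda c:(K@c[:3]/c[2])[1])(T@np.array([0,ys,zz,1]))
    zs=np.linspace(-.08,.03,1101);rows=np.array([row(a) for a in zs]);f=lambda v:np.interp(v,*( (rows,zs) if rows[-1]>rows[0] else (rows[::-1],zs[::-1])))
    print("ref",round(v0,1),"rows",[np.round(a,1).tolist() for a in r],"pin mm",[round(1000*(f(v0)-f(a[1])),2) for a in r],"ref z",round(1000*f(v0),1),"TCPz",round(float(o["position"][2]),4),"Fz",np.round(F,2))
    return im
E
python3 - <<'E'
from h import *
im=read()
a=np.load("wrist_b1.npz")["im"][200:330,180:380];cv2.imwrite("pics/p1.png",cv2.resize(np.hstack([a,im[200:330,180:380]]),None,fx=2,fy=2))
E
```

```text
ref 242.5 rows [[286.5, 243.7, 116.0], [286.0, 243.5, 126.0], [286.2, 243.5, 126.0]] pin mm [np.float64(1.55), np.float64(1.32), np.float64(1.27)] ref z 7.7 TCPz 0.1087 Fz [-0.47 -0.8  -1.31]
```

View pics/p1.png

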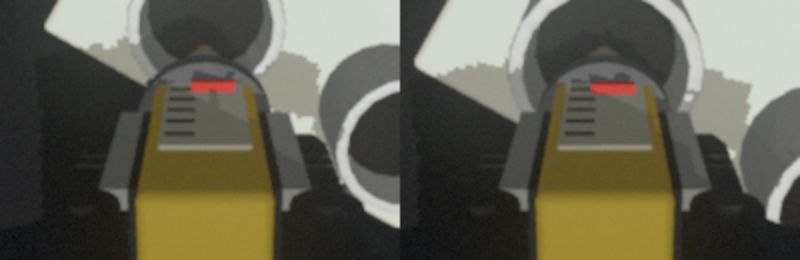

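Contact is made, with the pointer at about 1.4 mm. I'll press 3 mm further.

Emit:
servo_tool --pt "0.1 0 0 0.001 0 0 0" --pt "0.1 0 0 0.002 0 0 0" --pt "0.1 0 0 0.003 0 0 0" --pt "0.1 0 0 0.003 0 0 0"

```text
clock: 7.62
position: [0.5877, 0.0682, 0.1055]
ee_rot: [0.788, -0.616, 0.0, -0.0]
ft_force: [1.3, 0.3, 0.5]
grip_width: 0.276
```

```bash
python3 -c "
from h import *
read()"
```

```text
ref 242.5 rows [[286.2, 246.2, 121.0], [286.2, 246.1, 118.0], [286.3, 246.0, 113.0]] pin mm [np.float64(4.65), np.float64(4.56), np.float64(4.4)] ref z 7.7 TCPz 0.1055 Fz [0.48 0.49 0.84]
```

3.1 mm of travel gave 3.1 mm of pin, so the left cushion is firm. I'll finish the press to half travel, hold, then withdraw.

Emit:
servo_tool --pt "0.1 0 0 0.001 0 0 0" --pt "0.1 0 0 0.0015 0 0 0" --pt "0.1 0 0 0.0015 0 0 0" --pt "0.1 0 0 0.0015 0 0 0" --pt "0.1 0 0 0.0015 0 0 0" --pt "0.1 0 0 0.0015 0 0 0"

```text
clock: 8.52
position: [0.5876, 0.0682, 0.1039]
ee_rot: [0.788, -0.616, 0.0, -0.0]
ft_force: [2.2, 0.5, 1.4]
grip_width: 0.275
```

```bash
python3 -c "
from h import *
read()
go([.5597,-.0217,.16],-76)"
```

```text
ref 242.5 rows [[286.5, 247.3, 124.0], [286.6, 247.3, 122.0], [286.7, 247.3, 122.0]] pin mm [np.float64(5.97), np.float64(5.97), np.float64(5.96)] ref z 7.7 TCPz 0.1039 Fz [1.45 0.74 2.18]
t 8.675 pos [0.5876 0.0682 0.1039] yaw -76.0 shift mm [ 80.5  48.8 -56.1] rot [-0. -0.  0.] F [ 1.39 -0.81  2.36] w 0.278 q7 -1.52
```

Emit:
servo_tool --pt "0.1 0 0 -0.025 0 0 0" --pt "0.1 0 0 -0.056 0 0 0" --pt "0.1 0.03 0.018 -0.058 0 0 0" --pt "0.1 0.065 0.04 -0.058 0 0 0" --pt "0.1 0.0805 0.049 -0.056 0 0 0" --pt "0.1 0.0805 0.049 -0.035 0 0 0" --pt "0.1 0.0805 0.049 -0.02 0 0 0" --pt "0.1 0.0805 0.049 -0.013 0 0 0" --pt "0.1 0.0805 0.049 -0.01 0 0 0" --pt "0.1 0.0805 0.049 -0.008 0 0 0" --pt "0.1 0.0805 0.049 -0.006 0 0 0" --pt "0.1 0.0805 0.049 -0.005 0 0 0" --pt "0.1 0.0805 0.049 -0.005 0 0 0"

```text
clock: 10.3
position: [0.5598, -0.0217, 0.1091]
ee_rot: [0.788, -0.616, 0.0, -0.0]
ft_force: [0.3, 0.6, -0.7]
grip_width: 0.279
```

```bash
python3 -c "
from h import *
read()
go([.5597,-.0217,.16],-76)"
```

```text
ref 242.5 rows [[286.1, 244.0, 106.0], [286.1, 244.0, 106.0], [286.1, 244.0, 106.0]] pin mm [np.float64(1.9), np.float64(1.9), np.float64(1.9)] ref z 7.7 TCPz 0.1091 Fz [-0.72 -0.87 -1.43]
t 10.45 pos [ 0.5597 -0.0217  0.1091] yaw -76.0 shift mm [  0.   -0.  -50.9] rot [-0. -0.  0.] F [ 0.67  0.36 -0.1 ] w 0.273 q7 -1.36
```

Emit:
servo_tool --pt "0.1 0 0 0.001 0 0 0" --pt "0.1 0 0 0.002 0 0 0" --pt "0.1 0 0 0.003 0 0 0" --pt "0.1 0 0 0.003 0 0 0"

```text
clock: 10.95
position: [0.5597, -0.0217, 0.106]
ee_rot: [0.788, -0.616, 0.0, -0.0]
ft_force: [1.4, 1.0, 1.4]
grip_width: 0.277
```

```bash
python3 -c "
from h import *
read()"
```

```text
ref 242.5 rows [[286.6, 246.2, 120.0], [286.6, 246.2, 120.0], [286.5, 246.2, 120.0]] pin mm [np.float64(4.62), np.float64(4.62), np.float64(4.67)] ref z 7.7 TCPz 0.106 Fz [1.38 0.34 1.35]
```

The middle cushion is firm too: 2.7 mm of pin over 3.1 mm of travel. I'll complete its press, then press the right one.

Emit:
servo_tool --pt "0.1 0 0 0.001 0 0 0" --pt "0.1 0 0 0.0015 0 0 0" --pt "0.1 0 0 0.0015 0 0 0" --pt "0.1 0 0 0.0015 0 0 0" --pt "0.1 0 0 0.0015 0 0 0" --pt "0.1 0 0 0.0015 0 0 0"

```text
clock: 11.85
position: [0.5596, -0.0218, 0.1044]
ee_rot: [0.788, -0.616, 0.0, -0.0]
ft_force: [2.1, 1.1, 2.2]
grip_width: 0.274
```

```bash
python3 -c "
from h import *
read()
go([.5321,-.1122,.16],-76)"
```

```text
ref 242.5 rows [[286.4, 247.5, 131.0], [286.3, 247.5, 131.0], [286.5, 247.5, 132.0]] pin mm [np.float64(6.2), np.float64(6.24), np.float64(6.22)] ref z 7.7 TCPz 0.1044 Fz [2.16 2.38 3.23]
t 12.0 pos [ 0.5596 -0.0218  0.1044] yaw -76.0 shift mm [ 81.1  48.5 -55.6] rot [-0. -0. -0.] F [1.89 2.3  1.97] w 0.275 q7 -1.36
```

Emit:
servo_tool --pt "0.1 0 0 -0.025 0 0 0" --pt "0.1 0 0 -0.056 0 0 0" --pt "0.1 0.03 0.018 -0.058 0 0 0" --pt "0.1 0.065 0.039 -0.058 0 0 0" --pt "0.1 0.081 0.0485 -0.056 0 0 0" --pt "0.1 0.081 0.0485 -0.035 0 0 0" --pt "0.1 0.081 0.0485 -0.02 0 0 0" --pt "0.1 0.081 0.0485 -0.013 0 0 0" --pt "0.1 0.081 0.0485 -0.01 0 0 0" --pt "0.1 0.081 0.0485 -0.008 0 0 0" --pt "0.1 0.081 0.0485 -0.006 0 0 0" --pt "0.1 0.081 0.0485 -0.005 0 0 0" --pt "0.1 0.081 0.0485 -0.005 0 0 0"

```text
clock: 13.62
position: [0.5321, -0.1121, 0.1094]
ee_rot: [0.788, -0.616, 0.0, -0.0]
ft_force: [0.0, 0.3, -1.1]
grip_width: 0.272
```

```bash
python3 -c "
from h import *
read()"
```

```text
ref 242.5 rows [[286.3, 242.6, 127.0], [286.1, 242.5, 127.0], [286.1, 242.5, 127.0]] pin mm [np.float64(0.05), np.float64(0.03), np.float64(0.03)] ref z 7.7 TCPz 0.1095 Fz [-1.14 -1.63 -2.21]
```

Emit:
servo_tool --pt "0.1 0 0 0.001 0 0 0" --pt "0.1 0 0 0.002 0 0 0" --pt "0.1 0 0 0.003 0 0 0" --pt "0.1 0 0 0.004 0 0 0" --pt "0.1 0 0 0.005 0 0 0" --pt "0.1 0 0 0.005 0 0 0"

```text
clock: 14.52
position: [0.5321, -0.1121, 0.1043]
ee_rot: [0.788, -0.616, 0.0, -0.0]
ft_force: [1.0, 0.3, -0.1]
grip_width: 0.28
```

```bash
python3 -c "
from h import *
read()"
```

```text
ref 242.5 rows [[286.1, 244.3, 125.0], [286.2, 244.3, 126.0], [286.2, 244.3, 123.0]] pin mm [np.float64(2.32), np.float64(2.35), np.float64(2.33)] ref z 7.7 TCPz 0.1044 Fz [-0.12 -0.32 -1.01]
```

Emit:
servo_tool --pt "0.1 0 0 0.001 0 0 0" --pt "0.1 0 0 0.002 0 0 0" --pt "0.1 0 0 0.003 0 0 0" --pt "0.1 0 0 0.004 0 0 0" --pt "0.1 0 0 0.004 0 0 0"

```text
clock: 15.3
position: [0.532, -0.1121, 0.1003]
ee_rot: [0.788, -0.616, 0.0, -0.0]
ft_force: [-0.2, -0.3, 0.2]
grip_width: 0.274
```

```bash
python3 -c "
from h import *
read()"
```

```text
ref 242.5 rows [[286.4, 245.5, 128.0], [286.4, 245.5, 128.0], [286.4, 245.4, 127.0]] pin mm [np.float64(3.74), np.float64(3.74), np.float64(3.71)] ref z 7.7 TCPz 0.1004 Fz [0.16 0.07 0.56]
```

The right cushion is clearly soft: 1.4 mm of pin over 4 mm of travel. I'll press on to about half the pin's travel, hold, then withdraw.

Emit:
servo_tool --pt "0.1 0 0 0.001 0 0 0" --pt "0.1 0 0 0.002 0 0 0" --pt "0.1 0 0 0.003 0 0 0" --pt "0.1 0 0 0.004 0 0 0" --pt "0.1 0 0 0.005 0 0 0" --pt "0.1 0 0 0.005 0 0 0" --pt "0.1 0 0 0.005 0 0 0" --pt "0.1 0 0 0.005 0 0 0" --pt "0.1 0 0 0.005 0 0 0"

```text
clock: 16.58
position: [0.5321, -0.1121, 0.0954]
ee_rot: [0.788, -0.616, 0.0, -0.0]
ft_force: [1.0, 0.5, 2.0]
grip_width: 0.274
```

```bash
python3 -c "
from h import *
read()
go([.419,.2872,.28],-76)"
```

```text
ref 242.5 rows [[286.8, 247.2, 119.0], [286.9, 247.2, 118.0], [286.8, 247.2, 119.0]] pin mm [np.float64(5.89), np.float64(5.87), np.float64(5.89)] ref z 7.7 TCPz 0.0954 Fz [2.01 2.85 0.83]
t 16.725 pos [ 0.5321 -0.1121  0.0954] yaw -76.0 shift mm [-414.8   13.1 -184.7] rot [-0. -0. -0.] F [ 1.15 -0.25  1.82] w 0.276 q7 -1.18
```

Emit:
servo_tool --pt "0.1 0 0 -0.03 0 0 0" --pt "0.1 0 0 -0.08 0 0 0" --pt "0.1 0 0 -0.135 0 0 0" --pt "0.1 -0.04 0.001 -0.175 0 0 0" --pt "0.1 -0.09 0.003 -0.185 0 0 0" --pt "0.1 -0.14 0.004 -0.185 0 0 0" --pt "0.1 -0.19 0.006 -0.185 0 0 0" --pt "0.1 -0.24 0.008 -0.185 0 0 0" --pt "0.1 -0.29 0.009 -0.185 0 0 0" --pt "0.1 -0.34 0.011 -0.185 0 0 0" --pt "0.1 -0.385 0.012 -0.185 0 0 0" --pt "0.1 -0.41 0.013 -0.185 0 0 0" --pt "0.1 -0.415 0.013 -0.185 0 0 0" --pt "0.1 -0.415 0.013 -0.185 0 0 0" --pt "0.1 -0.415 0.013 -0.185 0 0 0"

```text
clock: 18.6
position: [0.4196, 0.2861, 0.2802]
ee_rot: [0.787, -0.616, 0.0, 0.0]
ft_force: [-0.1, -0.5, -2.5]
grip_width: 0.279
```

```bash
python3 -c "
from h import *
go([.4192,.2872,.0805],-76)"
```

```text
t 18.6 pos [0.4196 0.2861 0.2802] yaw -76.1 shift mm [ -1.3   0.  199.7] rot [ 0.  -0.  -0.1] F [-0.12 -0.48 -2.45] w 0.279 q7 -2.03
```

Emit:
servo_tool --pt "0.1 -0.0012 0 0.05 0 0 0" --pt "0.1 -0.0012 0 0.1 0 0 0" --pt "0.1 -0.0012 0 0.135 0 0 0" --pt "0.1 -0.0012 0 0.15 0 0 0" --pt "0.1 -0.0012 0 0.165 0 0 0" --pt "0.1 -0.0012 0 0.18 0 0 0" --pt "0.1 -0.0012 0 0.19 0 0 0" --pt "0.1 -0.0012 0 0.196 0 0 0" --pt "0.1 -0.0012 0 0.199 0 0 0" --pt "0.1 -0.0012 0 0.199 0 0 0"

```text
clock: 19.85
position: [0.4188, 0.2887, 0.0814]
ee_rot: [0.788, -0.616, 0.0, -0.0]
ft_force: [-0.3, -0.3, -1.6]
grip_width: 0.275
```

```bash
python3 -c "
from h import *
go([.4192,.2872,.0805],-76)"
```

```text
t 19.85 pos [0.4188 0.2887 0.0814] yaw -76.0 shift mm [ 1.5 -0.1  0.9] rot [-0.  0.  0.] F [-0.29 -0.3  -1.59] w 0.275 q7 -2.08
```

Emit:
servo_tool --pt "0.1 0.001 0 0.0008 0 0 0" --pt "0.1 0.0014 0 0.0014 0 0 0" --pt "0.1 0.0014 0 0.0014 0 0 0" --pt "0.4 0.0014 0 0.0014 0 0 0" --pt "0.7 0.0014 0 0.0014 0 0 0" --pt "0.7 0.0014 0 0.0014 0 0 0" --pt "0.7 0.0014 0 -0.03 0 0 0" --pt "0.7 0.0014 0 -0.08 0 0 0" --pt "0.7 0.0014 0 -0.13 0 0 0" --pt "0.7 0.0014 0 -0.17 0 0 0" --pt "0.7 0.0014 0 -0.17 0 0 0"

```text
clock: 21.22
position: [0.4202, 0.2883, 0.2547]
ee_rot: [0.788, -0.616, 0.001, -0.003]
ft_force: [0.2, -0.3, -0.5]
grip_width: 0.704
```

Run:
```python
from h import *
go([.462,-.330,.25],-60)
im,d,K,W=snap("wrist");P=cloud(d,K,W);cv2.imwrite("pics/w2.png",im)
h=cv2.cvtColor(im,cv2.COLOR_BGR2HSV);y=(h[...,0]>18)&(h[...,0]<35)&(h[...,1]>110)&(h[...,2]>60)&(P[...,2]>.113)
p=P[y];print(len(p),np.median(p,0).round(4),cv2.minAreaRect(p[:,:2].astype(np.float32)*1000))
```

```text
t 21.225 pos [0.4202 0.2883 0.2547] yaw -76.0 shift mm [610.  109.1   2.8] rot [ -0.3   0.1 -16. ] F [ 0.21 -0.31 -0.54] w 0.704 q7 -2.04
448 [0.4142 0.2859 0.1192] ((418.1216125488281, 287.09393310546875), (23.07101058959961, 22.68924331665039), 13.417766571044922)
```

View pics/w2.png

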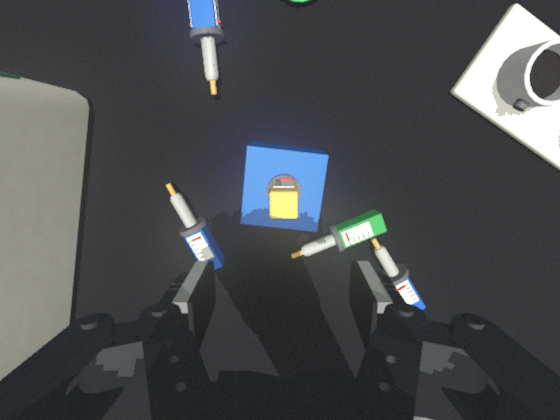

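The gauge hangs back in place (within 1 mm and 1° of its first reading). But the look-alikes appear to be lying down, and the green one has turned since my first wrist picture. I'll check the pictures from earlier in the run.

Run:
```python
from h import *
go([.462,-.330,.25],-60)
out=[]
for n,(u,v) in dict(scene=(368,145),side=(338,300)).items():
    im,d,K,W=snap(n);P=cloud(d,K,W);np.savez(n+"_c.npz",im=im,P=P)
    out.append(np.hstack([cv2.resize(a[v-60:v+60,u-65:u+65],None,fx=2,fy=2) for a in(np.load(n+".npz")["im"],np.load(n+"_b1.npz")["im"],im)]))
    h=cv2.cvtColor(im,cv2.COLOR_BGR2HSV);X,Y,Z=P[...,0],P[...,1],P[...,2]
    r=(abs(X-.463)<.06)&(abs(Y+.33)<.06)&((h[...,0]<8)|(h[...,0]>172))&(h[...,1]>150)&(h[...,2]>60)
    for t,m in(("top",r&(Z>.036)),("fl",r&(Z>.009)&(Z<.018))):
        q=cv2.minAreaRect(P[m][:,:2].astype(np.float32)*1000);print(n,t,np.round(q[0],1),np.round(q[1],1),round(q[2],1))
cv2.imwrite("pics/cmp.png",np.vstack(out))
```

```text
t 21.275 pos [0.4195 0.2876 0.2524] yaw -76.0 shift mm [609.6 108.2   1.7] rot [ -0.2   0.  -16. ] F [-0.5  -0.21 -0.54] w 0.705 q7 -2.04
scene top [ 461. -332.] [23.8 20.4] 37.4
scene fl [ 463.5 -332. ] [54.9 57.2] 10.2
side top [0. 0.] [0. 0.] 0.0
side fl [ 479.1 -324.7] [20.7 54.9] 19.6
```

View pics/cmp.png

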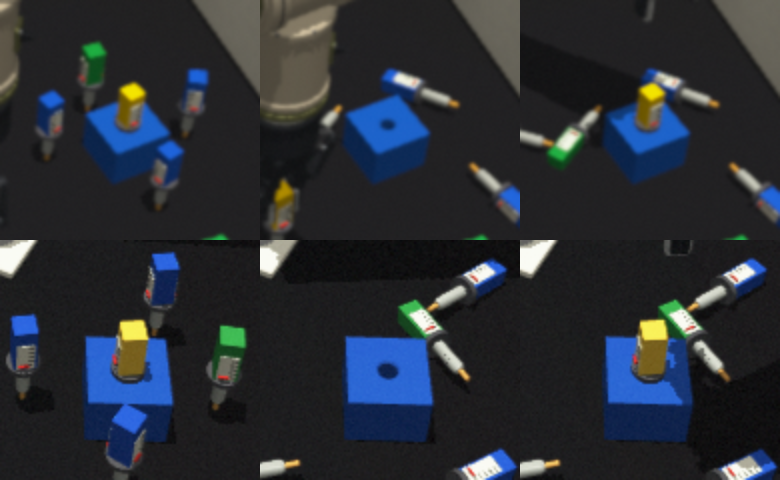

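The look-alikes stood unstably on their pins and fell over by themselves. They were already lying at t = 2.3 s, when the arm had only been at z ≥ 0.23, and they haven't changed since 5.75 s. The arm played no part in that and it's outside the job. Now the red cap.

Emit:
servo_tool --pt "0.7 0.04 0.007 0 0 0 -4" --pt "0.7 0.09 0.016 0 0 0 -8" --pt "0.7 0.14 0.025 0 0 0 -12" --pt "0.7 0.19 0.034 0 0 0 -16" --pt "0.7 0.24 0.043 0 0 0 -20" --pt "0.7 0.29 0.051 0 0 0 -20" --pt "0.7 0.34 0.06 0 0 0 -20" --pt "0.7 0.39 0.069 0 0 0 -20" --pt "0.7 0.44 0.078 0 0 0 -20" --pt "0.7 0.49 0.087 0 0 0 -20" --pt "0.7 0.54 0.096 0 0 0 -20" --pt "0.7 0.585 0.104 0 0 0 -20" --pt "0.7 0.605 0.108 0 0 0 -20" --pt "0.7 0.61 0.108 0 0 0 -20" --pt "0.7 0.61 0.108 0 0 0 -20"

```text
clock: 23.25
position: [0.4618, -0.3299, 0.2504]
ee_rot: [0.883, -0.469, -0.001, -0.0]
ft_force: [-0.1, -0.4, 0.4]
grip_width: 0.7
```

Run:
```python
from h import *
im,d,K,W=snap("wrist");P=cloud(d,K,W);cv2.imwrite("pics/w3.png",im)
h=cv2.cvtColor(im,cv2.COLOR_BGR2HSV);r=((h[...,0]<8)|(h[...,0]>172))&(h[...,1]>140)&(h[...,2]>50)
Z=P[...,2];c=(.462,-.331)
for t,m in(("top",r&(Z>.039)&(Z<.06)),("fl",r&(Z>.009)&(Z<.017))):
    p=P[m][:,:2].astype(np.float32)*1000
    if len(p)>8:
        q=cv2.minAreaRect(p);print(t,len(p),np.median(P[m],0).round(4),np.round(q[0],1),np.round(q[1],1),round(q[2],1),"circ",np.round(cv2.minEnclosingCircle(p)[0],1),cv2.minEnclosingCircle(p)[1])
go([.462,-.331,.016],-55)
```

```text
top 356 [ 0.4624 -0.3323  0.0421] [ 462.2 -332.6] [20.5 19. ] 33.8 circ [ 462.2 -332.4] 12.917816162109375
fl 1595 [ 0.4653 -0.3293  0.0122] [ 462.  -332.2] [56.9 56.9] 79.5 circ [ 461.8 -332.4] 28.9580135345459
t 23.3 pos [ 0.462  -0.3295  0.2507] yaw -55.9 shift mm [  1.5   0.8 234.7] rot [ 0.   0.1 -0.9] F [-0.04  0.39  0.23] w 0.702 q7 -0.38
```

View pics/w3.png

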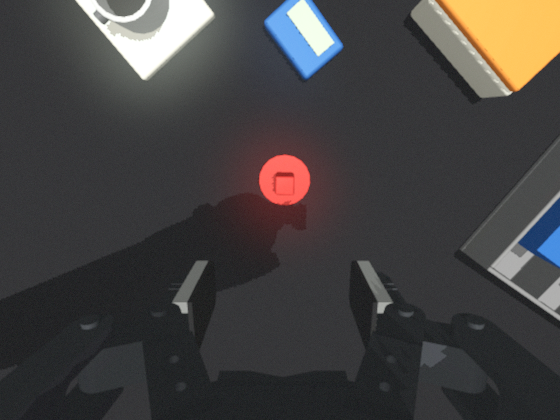

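The red cap is alone at (285,182), with its grip aligned to the jaws. I'll descend and grip.

Emit:
servo_tool --pt "0.7 0.0025 0.0016 0.05 0 0 0" --pt "0.7 0.0025 0.0016 0.1 0 0 0" --pt "0.7 0.0025 0.0016 0.15 0 0 0" --pt "0.7 0.0025 0.0016 0.2 0 0 0" --pt "0.7 0.0025 0.0016 0.223 0 0 0" --pt "0.7 0.0025 0.0016 0.232 0 0 0" --pt "0.7 0.0025 0.0016 0.232 0 0 0" --pt "0.3 0.0025 0.0016 0.232 0 0 0" --pt "0.1 0.0025 0.0016 0.232 0 0 0" --pt "0.1 0.0025 0.0016 0.232 0 0 0" --pt "0.1 0.0025 0.0016 0.232 0 0 0" --pt "0.1 0.0025 0.0016 0.232 0 0 0" --grip_force 40

```text
clock: 24.8
position: [0.4626, -0.3341, 0.0204]
ee_rot: [0.883, -0.469, 0.001, -0.0]
ft_force: [-0.8, 0.9, 6.8]
grip_width: 0.228
```

```bash
python3 -c "
from h import *
go([.531,-.112,.2],-56)"
```

```text
t 24.8 pos [ 0.4626 -0.3341  0.0204] yaw -56.0 shift mm [-145.6 -181.1 -179.6] rot [-0.1 -0.1 -0. ] F [-0.75  0.89  6.8 ] w 0.228 q7 -0.29
```

Emit:
servo_tool --pt "0.1 0 0 -0.02 0 0 0" --pt "0.1 0 0 -0.07 0 0 0" --pt "0.1 0 0 -0.12 0 0 0" --pt "0.1 -0.03 -0.02 -0.16 0 0 0" --pt "0.1 -0.07 -0.045 -0.18 0 0 0" --pt "0.1 -0.11 -0.07 -0.18 0 0 0" --pt "0.1 -0.14 -0.095 -0.18 0 0 0" --pt "0.1 -0.146 -0.101 -0.18 0 0 0" --pt "0.1 -0.146 -0.101 -0.18 0 0 0" --pt "0.1 -0.146 -0.101 -0.18 0 0 0"

```text
clock: 26.05
position: [0.4637, -0.1577, 0.1993]
ee_rot: [0.882, -0.47, 0.0, 0.0]
ft_force: [-0.6, 0.1, -0.9]
grip_width: 0.227
```

Run:
```python
from h import *
im,d,K,W=snap("wrist");P=cloud(d,K,W);cv2.imwrite("pics/w4.png",im)
X,Y,Z=P[...,0],P[...,1],P[...,2]
m=(abs(Z-.057)<.005)&(np.hypot(X-.531,Y+.112)<.045);p=P[m]
k,lab,st,c=cv2.connectedComponentsWithStats(m.astype(np.uint8));i=1+st[1:,4].argmax();p=P[lab==i]
print(len(p),np.median(p,0).round(4),cv2.minEnclosingCircle(p[:,:2].astype(np.float32)*1000))
from scipy.optimize import least_squares
q=p[:,:2]*1000;s=least_squares(lambda v:np.hypot(*(q-v).T)-27.5,[531,-112],loss="soft_l1");print("ring fit",s.x.round(1),"res",np.abs(s.fun).max().round(1))
h=cv2.cvtColor(im,cv2.COLOR_BGR2HSV);r=((h[...,0]<8)|(h[...,0]>172))&(h[...,1]>140)&(h[...,2]>50)
k,lab,st,c=cv2.connectedComponentsWithStats(r.astype(np.uint8));i=1+st[1:,4].argmax();r=lab==i;print("cap",st[i])
f=P[r];print("cap z pct",np.percentile(f[:,2],[5,25,50,75,95]).round(4))
go([s.x[0]/1000,s.x[1]/1000,.09],-56)
```

```text
1467 [ 0.5325 -0.1122  0.056 ] ((530.23583984375, -113.58357238769531), 29.885656356811523)
ring fit [ 530.2 -113.6] res 2.9
cap [ 222  206  121  114 8281]
cap z pct [nan nan nan nan nan]
t 26.1 pos [ 0.4637 -0.1576  0.1993] yaw -56.1 shift mm [  0.5 -79.7 109.2] rot [ 0.  -0.  -0.1] F [ 0.49 -1.3  -1.35] w 0.227 q7 -0.73
```

View pics/w4.png

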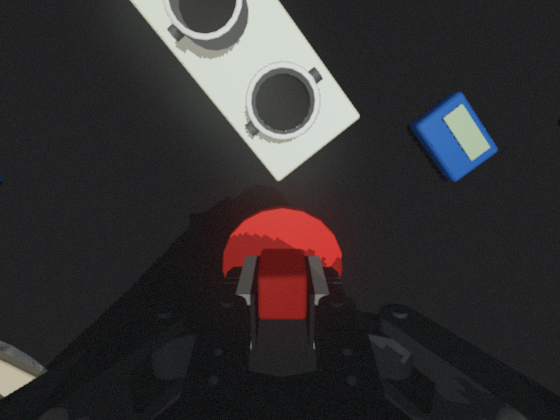

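Emit:
servo_tool --pt "0.1 0.0005 -0.03 0 0 0 0" --pt "0.1 0.001 -0.065 0.02 0 0 0" --pt "0.1 0.001 -0.08 0.06 0 0 0" --pt "0.1 0.001 -0.08 0.1 0 0 0" --pt "0.1 0.001 -0.08 0.114 0 0 0" --pt "0.1 0.001 -0.08 0.114 0 0 0" --pt "0.1 0.001 -0.08 0.117 0 0 0" --pt "0.1 0.001 -0.08 0.12 0 0 0" --pt "0.1 0.001 -0.08 0.123 0 0 0" --pt "0.1 0.001 -0.08 0.126 0 0 0" --pt "0.1 0.001 -0.08 0.126 0 0 0"

```text
clock: 27.48
position: [0.5307, -0.1123, 0.0731]
ee_rot: [0.883, -0.469, -0.0, 0.0]
ft_force: [-0.3, -1.2, -0.2]
grip_width: 0.226
```

```bash
python3 -c "
from h import *
go([.5308,-.1138,.0695],-56)"
```

```text
t 27.475 pos [ 0.5307 -0.1123  0.0731] yaw -56.0 shift mm [1.3 0.8 3.6] rot [0. 0. 0.] F [-0.34 -1.24 -0.19] w 0.226 q7 -0.8
```

No upward force, so the spigot is inside the mouth. I'll lower the rest of the way gently, correct 1 mm, then release.

Emit:
servo_tool --pt "0.1 0.0006 0.0004 0.0015 0 0 0" --pt "0.1 0.0006 0.0004 0.003 0 0 0" --pt "0.1 0.0006 0.0004 0.004 0 0 0" --pt "0.1 0.0006 0.0004 0.0045 0 0 0" --pt "0.1 0.0006 0.0004 0.0045 0 0 0"

```text
clock: 28.1
position: [0.5309, -0.1131, 0.0694]
ee_rot: [0.883, -0.469, 0.0, -0.0]
ft_force: [-2.8, 1.0, 6.2]
grip_width: 0.226
```

```bash
python3 -c "
from h import *
go([.5308,-.1138,.0695],-56)"
```

```text
t 28.1 pos [ 0.5309 -0.1131  0.0694] yaw -56.0 shift mm [ 0.6  0.5 -0.1] rot [-0.  0. -0.] F [-2.8   0.99  6.2 ] w 0.226 q7 -0.8
```

Contact of about 7 N came at exactly the predicted seated height. I'll release, lift and back off for a check.

Emit:
servo_tool --pt "0.3 0 0 0 0 0 0" --pt "0.5 0 0 0 0 0 0" --pt "0.7 0 0 0 0 0 0" --pt "0.7 0 0 0 0 0 0" --pt "0.7 0 0 -0.03 0 0 0" --pt "0.7 0 0 -0.08 0 0 0" --pt "0.7 0 0 -0.13 0 0 0" --pt "0.7 0 0.03 -0.17 0 0 0" --pt "0.7 0 0.06 -0.18 0 0 0" --pt "0.7 0 0.06 -0.18 0 0 0"

```text
clock: 29.35
position: [0.4804, -0.1483, 0.2502]
ee_rot: [0.882, -0.471, 0.001, -0.0]
ft_force: [0.0, 0.5, -0.6]
grip_width: 0.7
```

Run:
```python
from h import *
go([.5,-.1,.2],-56)
t=[]
for n in["wrist","scene","side"]:
    im,d,K,W=snap(n);P=cloud(d,K,W);X,Y,Z=P[...,0],P[...,1],P[...,2]
    h=cv2.cvtColor(im,cv2.COLOR_BGR2HSV);r=((h[...,0]<8)|(h[...,0]>172))&(h[...,1]>140)&(h[...,2]>50)&(np.hypot(X-.531,Y+.112)<.05)
    g=r&(Z>.084);f=r&(Z>.055)&(Z<.07)
    p=P[f];A=np.c_[p[:,:2]-p[:,:2].mean(0),np.ones(len(p))];co=np.linalg.lstsq(A,p[:,2],rcond=None)[0]
    print(n,"flange z",np.median(p[:,2]).round(4),"tilt deg",np.degrees(co[:2]).round(1),"circ",cv2.minEnclosingCircle(p[:,:2].astype(np.float32)*1000),"top z",np.median(P[g][:,2]).round(4) if g.any() else None)
    u,v=pix([.531,-.112,.06],K,W).astype(int);u=np.clip(u,70,490);v=np.clip(v,70,350);t.append(cv2.resize(im[v-70:v+70,u-70:u+70],(260,260)))
cv2.imwrite("pics/end.png",np.hstack(t))
```

```text
t 29.35 pos [ 0.4804 -0.1483  0.2502] yaw -56.2 shift mm [-29.3 -43.1  50.2] rot [-0.1 -0.1 -0.2] F [ 0.01  0.5  -0.58] w 0.7 q7 -0.76
wrist flange z 0.0613 tilt deg [ 0.  -0.1] circ ((530.7210083007812, -112.14624786376953), 28.652128219604492) top z 0.0912
scene flange z 0.0635 tilt deg [-0.1  0.3] circ ((530.9100341796875, -112.89347839355469), 30.490131378173828) top z 0.0928
side flange z 0.0618 tilt deg [-0.2  0.7] circ ((531.8566284179688, -111.37556457519531), 30.94963836669922) top z 0.0905
```

View pics/end.png

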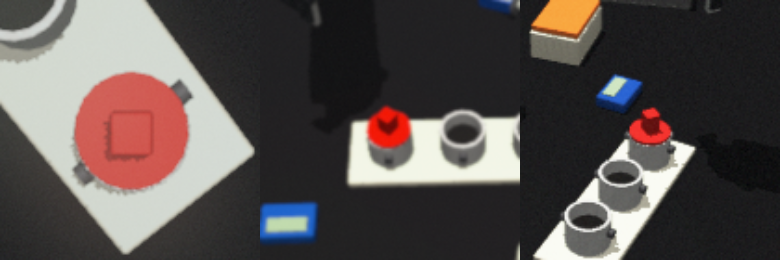

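The cap sits level on the right bucket, with the flange at about 0.062 and the top at about 0.092 as expected for a full seat. The gauge is back in its stand, so I'm handing in.

```bash
python3 -c "
from h import *
print(ticket.hand_in())"
```

```text
the job is handed in; nothing more can be done
None
```

The soft cushion is in the right bucket (the rack's −y end), and the red lock-out cap is now fully seated on that bucket. I handed the job in at about 29.5 s, under the 72 s limit.

- **Presses:** I pressed left, middle, then right with the yellow gauge, each to about 6 mm of pin travel, and held each for at least half a second.

| Bucket | Downward travel | Pin moved | Verdict |
|---|---|---|---|
| Left | 3.1 mm | 3.1 mm | firm |
| Middle | 3.1 mm | 2.7 mm | firm |
| Right | 4 mm | 1.4 mm | soft |

- **Gauge:** it hangs upright in its stand, within 1 mm and 1° of its first reading. Later pictures did not check it again, but the arm did not go near it afterwards.
- **Cap:** it is level, with its flange top at about 62 mm and its top at about 92 mm in all three cameras. It is centred on the bucket to about 2 mm.
- **Disagreements:** before placing, the cameras differed by up to about 4 mm on the bucket's centre, so I used a value between them.
- **Look-alikes:** the blue and green gauges stood upright in the first pictures but were lying down by 2.3 s. The arm had stayed at 0.23 m or higher until then, well above them, so they fell by themselves. The green one rolled further between 2.3 s and 5.75 s, while I was fetching the gauge. I saw no contact, but no picture covers that moment. I left them as they lay.

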